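Release the jig's sprung clamp and slide the board to the take-off end

ROBOT

A 6-joint arm with a two-finger parallel gripper is mounted at the origin on a cart in front of the work surface, level with it; the furniture and walls round the work are solid. World frame = base frame: x ahead of the robot, y to its left, z up, the work surface at z = 0. Lengths are in mm, angles in rad, forces in N, time in s.
With the tool pointing down it reaches from about 275 to 850 mm from the base axis. Payload 19 kg.
Tool frame: the origin (TCP) lies between the finger pads; the fingertips stand 17 mm ahead of it and the grasp point (between the pads) lies 2 mm behind it; z points along the fingers, y is the line along which they close (so a half turn about z gives the same grasp; the last joint's range is limited). The gripper opens to 85 mm and grips with 20 to 120 N. Pads are 22 mm wide; open, the fingers measure 114 mm over their backs; the gripper's body (76 mm by 85 mm) begins 54 mm behind the grasp point. The pads swing forward as they close: fully open they stand 13 mm farther back than shut.
Start: joints at [-1.452, 0.15, 1.437, -0, 1.554, -0.134], TCP at [143.792, -556.701, 248.267] pointing down, gripper open.
Joint ranges: [-2.8, 2.8], [-0.68, 2.1], [0.12, 2.68], [-1.39, 4.53], [0.16, 2.79], [-2.81, 2.81]. Speed limits (rad/s): [1.89, 1.89, 2.22, 3.01, 3.01, 3.01].

INTERFACE

Orientations are given as a 3x3 rotation matrix whose columns are the frame's x, y, z axes.
In Python, from plant import status, vision, job gives the robot as it stands.
- The arm moves only by the tool jog_arm, never from a script. Its argument "deltas" is text: rows parted by semicolons, each of 5 numbers parted by spaces: the shift along the tool's x, y, z in mm, then the turn about the tool's z in units of 6 degrees (1.0 is 6 degrees), then the finger opening in mm, from 0 to 85.4. In form: tx ty tz yaw hand; .... A call has 1 to 10 rows; each row shifts and turns the commanded pose from where the row before left it, along the tool's axes as they then stand; what a row does not reach is not made up. A row lasts 1/10 s, in which the tool goes at most 50 mm and 8.59 degrees, less where a joint would pass 70% of its speed; a pose out of reach is approached as far as the arm can. A call with a gripper value outside its range is refused whole. The fingers move at their own pace and stop on an object; "newtons" is the grip in N (left out, the last holds). Time passes only in rows, so rows that do not move let the fingers close. It gives the time, the measured TCP pose, the force, the opening and the grip force at its end, in the units of the state.
- status.get_state(): the state, without advancing time (a new reading comes with each control period).
- vision.read_camera(name): name is "scene" or "top" or "wrist"; returns a dict with "image" (480x640x3 uint8, red, green, blue), "mtx" (3x3 intrinsics, pixels), "eye" and "orientation" of the camera in the world. Camera axes: x right, y down, z forward; pixel columns grow to the right and rows downward; lengths in mm; the calibration is good to about 2 mm. A picture is of the moment at which its call begins. There is no depth.
- job.close_job(): hands the job in; it is judged then, once.
The state is a dict: "time": time; "joints": joint angles; "dq": joint speeds; "joint_torque": joint torques, N m; "tool_pos": TCP position; "tool_rot": TCP orientation; "contact_force": force on the tool from outside, world axes, zero at the start; "ft_torque": the same for the moment, N m; "width": finger opening in mm; "finger_force": force on a finger pad.
Only numpy, scipy, OpenCV 4.12 (cv2) and the standard library are available. Lean on these libraries where they do the work, as an engineer would, in place of code of your own. Each camera call takes 0.05 s, during which the arm holds its last target. There are 200 camera calls.

TASK

Swing the jig's sprung clamp arm up past the point where it stays open by itself, and only then slide the short board that it held along the jig's channel until it lies flat against the stop at the channel's end. Leave the arm standing open.

Things in the scene. Friction and masses are not known exactly. Their poses are not given: they have to be found in the camera images.
- jig: Plywood jig fixed to the bench; origin on the bench top under the clamp pad. Its channel runs along y, 44 mm wide (x -22 to +22), floor 12 mm above the bench, from the open end at y = +50 to the face of a wooden stop at y = -142.5 mm. Rails each side rise 8 mm above the floor (20 above the bench), the stop 16 mm. The clamp's bracket stands on the +x side, away from the robot.
- board: Short plain wood offcut, 40 x 85 x 22 mm (x, y, z), about 50 g, loose, lying in the channel under the clamp pad, its length along the channel. Origin at the centre of its underside; its top is 34 mm above the bench while in the channel. Against the stop its origin is at y = -100 mm in the jig's frame.
- clamp_arm (a joint): Clamp arm's hinge, rad. 0: down, pad pressing the board; grows as the arm swings up and back, to a limit at 2.0. An over-centre spring presses it down below 1.1 (about 0.45 N m at 0, falling to none at 1.1); past 1.1 it swings on to 2.0 by itself and stays. The steel arm is 22 mm wide, 10 mm thick, and at 0 reaches 95 mm from the hinge across the channel toward the jig's -x.
- clamp_hinge (a point): Middle of the arm's hinge axis, which is parallel to the jig's y; at x = +75, y = 0, z = 50 mm in the jig's frame.
- handle_bar (a point): Centre of the clamp's handle: dark wooden round crossbar, 18 mm thick, 70 mm long, parallel to the hinge axis, on a rod fixed to the arm, 110 mm from the hinge. Arm down: the rod leans 40 degrees from vertical toward the jig's -x, bar 134 mm above the bench. Pushing the bar toward +x swings the arm up; at 1.1 rad the rod leans 23, fully open 75 degrees to the +x side.
There are look-alikes about, which are no part of the job. Leave any green or pink look-alike of the board alone.

How it is judged:
By the outcome, as a careful person would: the job done as asked, in the order asked, and still so for the second after the job is handed in, with the robot touching nothing.
It also fails if it takes over 38 s, if anything falls off the work surface, if the arm or the gripper's body presses on something with over 40 N, if the wrist force passes 120 N, or if a joint passes its speed limit or range.

## Working session

There is one attempt and no reset: what is moved stays moved. The work goes in short steps, Python scripts to look and compute and a tool call to move; the robot and the scene stay as the last step left them, time stands still between calls to the robot, and variables do not carry over. Pictures are saved under pics/ and viewed, at most 10 in all, crops included, and the job is handed in when it is done.

Besides the shell and the picture viewer there is one more tool, called as name(argument=value, ...), one argument or row to a line, values as JSON. jog_arm: Moves the arm, as the interface text tells. Its arguments: {"type":"object","properties":{"deltas":{"type":"string"},"newtons":{"type":"number"}},"required":["deltas"]}

```bash
mkdir -p pics; python3 - <<'E'
from plant import status, vision
import cv2,numpy as np,pickle
s=status.get_state();print(s['time'],s['tool_pos'],np.round(s['tool_rot'],3).tolist(),s['width'])
for n in("top","scene"):
    c=vision.read_camera(n);pickle.dump(c,open(f'pics/{n}.pkl','wb'));cv2.imwrite(f'pics/{n}0.png',c['image'][:,:,::-1])
    print(n,np.round(c['mtx'],1).tolist(),c['eye'],np.round(c['orientation'],4).tolist())
E
```

```text
0.0 [ 143.76472613 -556.49599014  247.65663597] [[0.968, 0.25, -0.0], [0.25, -0.968, 0.001], [0.0, -0.001, -1.0]] 85.49538808517636
top [[447.2, 0.0, 317.1], [0.0, 447.2, 243.4], [0.0, 0.0, 1.0]] [ 425.11023155 -156.27228384 1079.98294882] [[-0.0015, -0.9932, 0.1165], [-0.9999, -0.0002, -0.015], [0.0149, -0.1165, -0.9931]]
scene [[564.9, 0.0, 318.1], [0.0, 564.9, 235.7], [0.0, 0.0, 1.0]] [-11.48853948 709.473285   992.12828569] [[-0.8491, -0.3459, 0.3993], [-0.5283, 0.5537, -0.6437], [0.0016, -0.7575, -0.6529]]
```

View pics/top0.png

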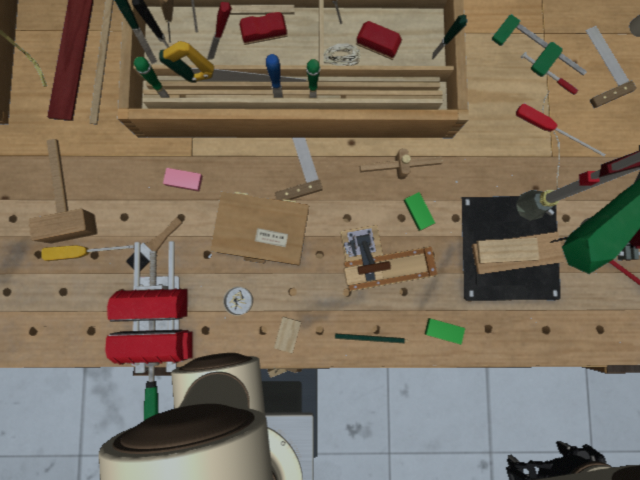

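View pics/scene0.png

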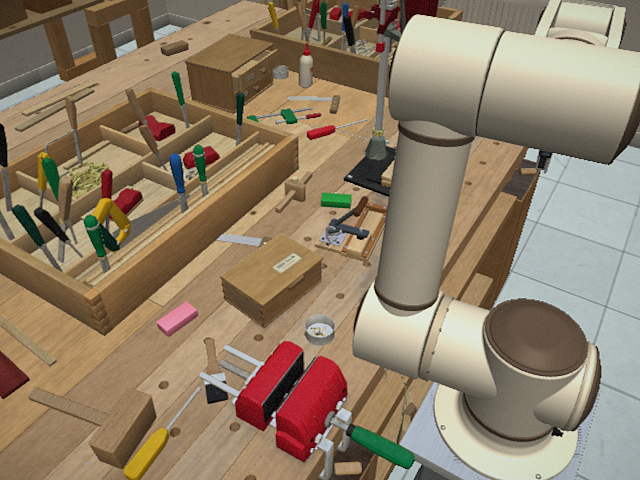

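The jig is in the top view around (390,268), with the handle bar at (374,267) and the bracket at (362,243). I'll enlarge that area.

```bash
python3 - <<'E'
import cv2,pickle
i=pickle.load(open('pics/top.pkl','rb'))['image'][215:305,330:450,::-1]
cv2.imwrite('pics/crop1.png',cv2.resize(i,None,fx=6.6,fy=6.6,interpolation=cv2.INTER_CUBIC))
E
```

```text
(no output)
```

View pics/crop1.png

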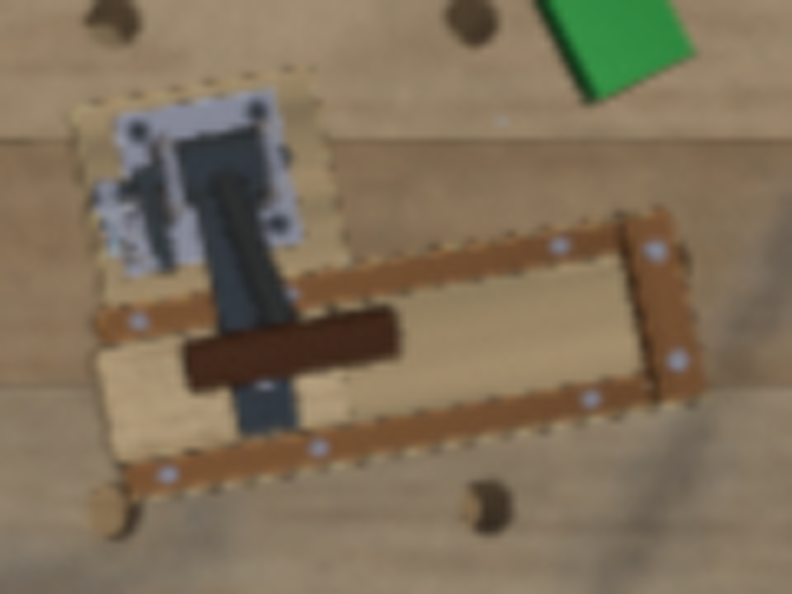

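```bash
cat > h.py <<'E'
import numpy as np,pickle,cv2
from scipy.optimize import least_squares
def proj(c,P):
    q=(np.asarray(P,float)-c['eye'])@np.asarray(c['orientation']); u=q@np.asarray(c['mtx']).T
    return u[:,:2]/u[:,2:]
def jw(p,P):
    P=np.asarray(P,float);a=p[2];R=np.array([[np.cos(a),-np.sin(a),0],[np.sin(a),np.cos(a),0],[0,0,1]])
    return P@R.T+[p[0],p[1],0]
E
python3 - <<'E'
from h import *
c=pickle.load(open('pics/top.pkl','rb'))
J=[[22,50,20],[-22,50,20],[22,-142.5,28],[-22,-142.5,28],[4.3,35,140],[4.3,-35,140]]
px=np.array([[97,345],[115,465],[626,250],[648,378],[190,367],[397,330]])/6.6+[330,215]
f=lambda p:(proj(c,jw(p,J))-px).ravel()
r=least_squares(f,[380,-250,.1]);print(r.x,np.round(f(r.x).reshape(-1,2),1).tolist())
p=r.x;print(jw(p,[[4.3,0,134],[75,0,50],[0,0,34],[0,-100,12]]))
E
```

```text
[ 4.79243230e+02 -2.90875312e+02  1.66439007e-01] [[0.1, -0.1], [0.6, 0.0], [0.1, 0.6], [0.4, -0.5], [-1.1, -0.0], [0.1, 0.1]]
[[ 483.48380799 -290.16292401  134.        ]
 [ 553.20680285 -278.44994023   50.        ]
 [ 479.24322981 -290.87531199   34.        ]
 [ 495.81039215 -389.49340937   12.        ]]
```

jog_arm(
  deltas="0 0 0 0.83 0; 36.6 -22.9 0 0 0; 36.6 -22.9 0 0 0; 36.6 -22.9 0 0 0; 36.6 -22.9 0 0 0; 36.6 -22.9 0 0 0; 36.6 -22.9 0 0 0; 36.6 -22.9 0 0 0; 36.6 -22.9 0 0 0; 36.6 -22.9 0 0 0",
)

```text
time: 1.1
tool_pos: [435.7, -297.5, 248.2]
tool_rot: [[0.986, 0.165, -0.0], [0.165, -0.986, 0.0], [-0.0, -0.0, -1.0]]
contact_force: [1.1, -0.8, 0.2]
width: 0.3
finger_force: 0.0
```

jog_arm(
  deltas="0 0 35 0 0; 0 0 35 0 0; 0 0 34 0 0; 0 0 0 0 0",
)

```text
time: 1.5
tool_pos: [433.1, -297.5, 140.2]
tool_rot: [[0.986, 0.165, -0.005], [0.165, -0.986, 0.005], [-0.004, -0.006, -1.0]]
contact_force: [-0.0, -0.2, 0.2]
width: 0.2
finger_force: 0.0
```

```bash
python3 - <<'E'
from plant import status, vision
import cv2
c=vision.read_camera('wrist');cv2.imwrite('pics/w1.png',c['image'][:,:,::-1])
E
```

```text
(no output)
```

View pics/w1.png

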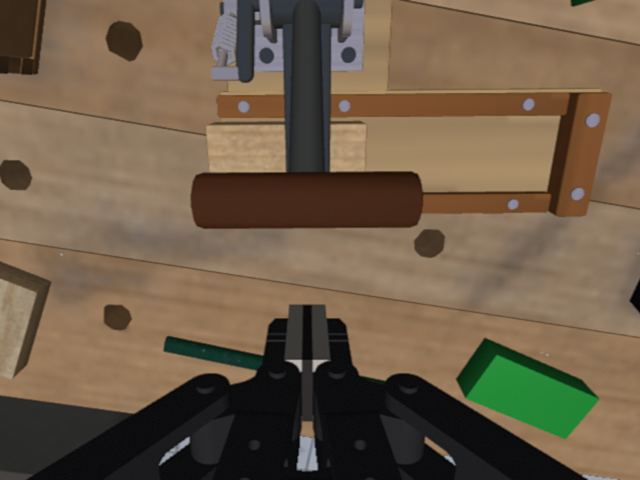

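The wrist view shows the bar spanning columns 192–422 (centre 307), and the closed fingers are also at column 307. They're aligned, so I'll push along the bar's arc.

jog_arm(
  deltas="12 0 -2 0 0; 12 0 -2 0 0; 12 0 -5 0 0; 12 0 -8 0 0; 12 0 -5 0 0; 12 0 -4 0 0; 12 0 -3 0 0; 12 0 -1 0 0; 12 0 0 0 0; 12 0 2 0 0",
)

```text
time: 2.55
tool_pos: [556.0, -279.3, 178.0]
tool_rot: [[0.986, 0.166, 0.008], [0.166, -0.986, -0.004], [0.007, 0.005, -1.0]]
contact_force: [-1.7, -1.2, 6.3]
width: -0.0
finger_force: 2.7
```

jog_arm(
  deltas="0 0 0 0 0; 0 0 0 0 0",
)

```text
time: 2.75
tool_pos: [553.8, -278.9, 173.1]
tool_rot: [[0.986, 0.166, 0.001], [0.166, -0.986, -0.0], [0.001, 0.001, -1.0]]
contact_force: [-0.8, -0.5, -0.2]
width: 0.3
finger_force: 0.5
```

```bash
python3 - <<'E'
from plant import status, vision
import cv2
s=status.get_state();print(s['tool_pos'],s['contact_force'])
c=vision.read_camera('wrist');cv2.imwrite('pics/w2.png',c['image'][:,:,::-1])
E
```

```text
[ 553.84079317 -278.94125714  173.10343814] [-0.82376665 -0.51395049 -0.22935594]
```

View pics/w2.png

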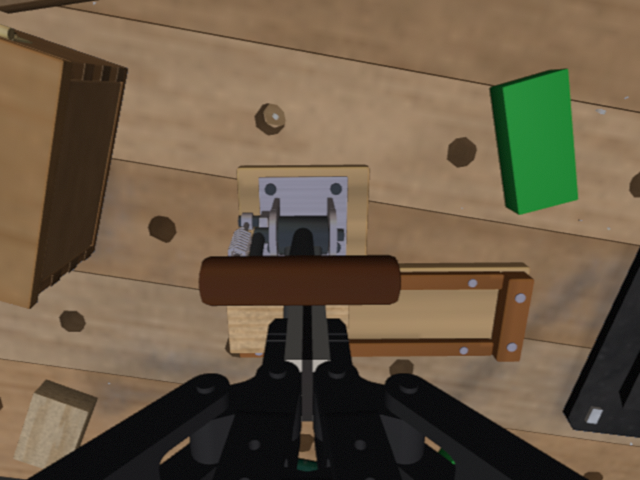

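The bar (row 280, columns 200–400) sits just ahead of the fingers and hasn't slipped. I'll push on past the over-centre point.

jog_arm(
  deltas="10 0 3 0 0; 10 0 4 0 0; 10 0 5 0 0; 10 0 5 0 0; 4 0 3 0 0; 0 0 0 0 0; 0 0 0 0 0; 0 0 0 0 0",
)

```text
time: 3.6
tool_pos: [596.4, -271.9, 152.4]
tool_rot: [[0.986, 0.165, 0.001], [0.165, -0.986, 0.0], [0.001, -0.0, -1.0]]
contact_force: [3.2, 1.4, -2.0]
width: 0.0
finger_force: 1.8
```

```bash
python3 - <<'E'
from plant import status, vision
import cv2,pickle
c=vision.read_camera('top');pickle.dump(c,open('pics/top2.pkl','wb'))
cv2.imwrite('pics/t2.png',cv2.resize(c['image'][190:320,300:470,::-1],None,fx=4,fy=4,interpolation=cv2.INTER_CUBIC))
E
```

```text
(no output)
```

View pics/t2.png

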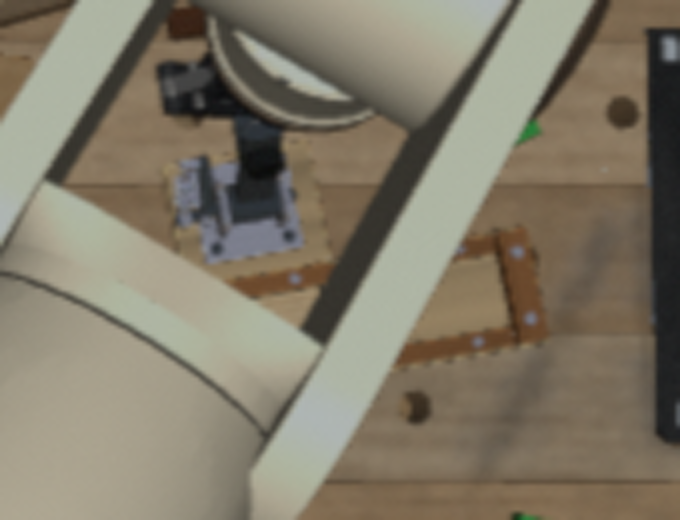

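The arm has swung open, with the bar far back at crop (185,22). My fingers are still between the arm and the rod, so I'll lift straight out and go to the board's +y end.

jog_arm(
  deltas="0 0 -25 0 0; 0 0 -35 0 0; 0 0 -35 0 0; 0 0 -10 0 0; -28 -20 0 0 0; -29 -20 0 0 0; -29 -20 0 0 0; -29 -20 0 0 0; 0 0 0 0 0; 0 0 0 0 0",
)

```text
time: 4.65
tool_pos: [469.3, -212.1, 257.9]
tool_rot: [[0.986, 0.165, 0.001], [0.165, -0.986, -0.001], [0.001, 0.001, -1.0]]
contact_force: [-0.2, -0.1, -0.3]
width: 0.0
finger_force: 0.0
```

```bash
python3 - <<'E'
from h import *
from plant import status, vision
s=status.get_state();t=s['tool_pos'];a=.16644
d=t-np.array([479.24,-290.88,0]);print('jig xy',d[0]*np.cos(a)+d[1]*np.sin(a),-d[0]*np.sin(a)+d[1]*np.cos(a),t,s['contact_force'])
c=vision.read_camera('wrist');cv2.imwrite('pics/w3.png',c['image'][:,:,::-1])
E
```

```text
jig xy 3.296597321085864 79.3584688817194 [ 469.34351693 -212.07204507  257.89599938] [-0.21083386 -0.1081097  -0.26667614]
```

View pics/w3.png

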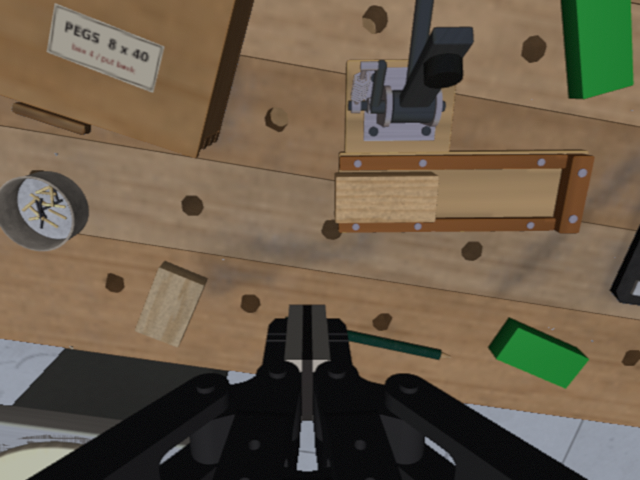

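The clamp stands open (pad at (445,70)). The board lies in the channel at columns 336–437 with a clear path to the stop at about column 560. I'll lower the fingers beside its end.

jog_arm(
  deltas="-3 0 40 0 0; 0 0 45 0 0; 0 0 45 0 0; 0 0 40 0 0; 0 0 27 0 0; 0 0 15 0 0; 0 0 5 0 0; 0 0 0 0 0; 0 0 0 0 0",
)

```text
time: 5.6
tool_pos: [467.4, -212.9, 41.0]
tool_rot: [[0.986, 0.165, 0.001], [0.165, -0.986, -0.0], [0.001, 0.001, -1.0]]
contact_force: [0.1, 0.1, 0.0]
width: -0.1
finger_force: 0.0
```

jog_arm(
  deltas="0 10 1 0 0; 0 10 1 0 0; 0 10 0 0 0; 0 10 0 0 0; 0 10 0 0 0; 0 10 0 0 0; 0 10 0 0 0; 0 10 0 0 0; 0 10 0 0 0; 0 10 0 0 0",
)

```text
time: 6.6
tool_pos: [484.0, -312.0, 39.7]
tool_rot: [[0.986, 0.165, 0.002], [0.165, -0.986, 0.0], [0.002, 0.0, -1.0]]
contact_force: [-0.9, 11.3, 14.3]
width: -0.4
finger_force: 7.7
```

jog_arm(
  deltas="0 5 0 0 0; 0 4 0 0 0; 0 2 0 0 0; 0 2 0 0 0; 0 0 0 0 0; 0 0 0 0 0",
)

```text
time: 7.2
tool_pos: [486.1, -324.7, 39.7]
tool_rot: [[0.986, 0.165, 0.002], [0.165, -0.986, -0.0], [0.002, 0.001, -1.0]]
contact_force: [-1.5, 7.1, 13.1]
width: -0.0
finger_force: 6.2
```

```bash
python3 - <<'E'
from plant import vision
import cv2
c=vision.read_camera('wrist');cv2.imwrite('pics/w4.png',c['image'][:,:,::-1])
c=vision.read_camera('scene');cv2.imwrite('pics/s4.png',cv2.resize(c['image'][150:290,290:450,::-1],None,fx=4,fy=4,interpolation=cv2.INTER_CUBIC))
E
```

```text
(no output)
```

View pics/w4.png

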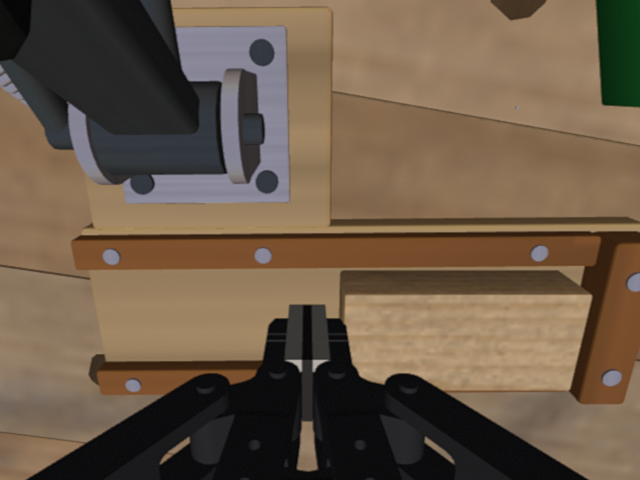

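The board (columns 340–590) is at or near the stop (about column 585). The 14 N upward force suggests the fingertips are rubbing the channel floor, so I'll rise slightly and finish the push gently.

jog_arm(
  deltas="0 0 -3 0 0; 0 0 -2 0 0; 0 0 0 0 0",
)

```text
time: 7.6
tool_pos: [485.6, -324.6, 43.7]
tool_rot: [[0.986, 0.165, 0.001], [0.165, -0.986, -0.001], [0.0, 0.001, -1.0]]
contact_force: [-0.4, 0.5, 0.8]
width: -0.0
finger_force: 0.0
```

jog_arm(
  deltas="0 1 0 0 0; 0 1 0 0 0; 0 0 0 0 0; 0 0 0 0 0",
)

```text
time: 8.0
tool_pos: [485.8, -326.0, 43.2]
tool_rot: [[0.986, 0.165, -0.0], [0.165, -0.986, 0.0], [-0.0, -0.0, -1.0]]
contact_force: [0.2, -0.2, -0.2]
width: 0.1
finger_force: 0.0
```

jog_arm(
  deltas="0 1 0 0 0; 0 1 0 0 0; 0 1 0 0 0; 0 0 0 0 0",
)

```text
time: 8.4
tool_pos: [486.3, -329.0, 43.3]
tool_rot: [[0.986, 0.165, -0.0], [0.165, -0.986, 0.0], [-0.0, -0.0, -1.0]]
contact_force: [0.6, -0.0, -0.5]
width: -0.1
finger_force: 0.0
```

jog_arm(
  deltas="0 1 0 0 0; 0 1 0 0 0; 0 1 0 0 0; 0 0 0 0 0",
)

```text
time: 8.8
tool_pos: [486.8, -332.0, 43.3]
tool_rot: [[0.986, 0.165, -0.0], [0.165, -0.986, 0.0], [-0.0, -0.0, -1.0]]
contact_force: [0.3, 0.6, -0.0]
width: -0.3
finger_force: 0.0
```

jog_arm(
  deltas="0 1 0 0 0; 0 1 0 0 0; 0 1 0 0 0; 0 0 0 0 0",
)

```text
time: 9.2
tool_pos: [487.1, -334.6, 43.2]
tool_rot: [[0.986, 0.165, -0.0], [0.165, -0.986, 0.001], [-0.0, -0.001, -1.0]]
contact_force: [-1.6, 3.8, 1.0]
width: -0.2
finger_force: 1.7
```

jog_arm(
  deltas="0 1 0 0 0; 0 1 0 0 0; 0 0 0 0 0",
)

```text
time: 9.5
tool_pos: [487.2, -335.3, 43.0]
tool_rot: [[0.986, 0.165, -0.001], [0.165, -0.986, 0.003], [-0.001, -0.003, -1.0]]
contact_force: [-4.2, 14.1, 6.3]
width: -0.1
finger_force: 8.3
```

The board is firmly on the stop (14 N, no further travel). I'll back off along the channel, then lift clear and check.

jog_arm(
  deltas="0 -6 0 0 0; 0 -10 0 0 0; 0 -8 0 0 0; 0 0 -30 0 0; 0 0 -45 0 0; 0 -10 -45 0 0; -25 0 -45 0 0; -30 0 0 0 0; -30 0 0 0 0; 0 0 0 0 0",
)

```text
time: 10.5
tool_pos: [396.6, -317.2, 207.6]
tool_rot: [[0.987, 0.164, 0.0], [0.164, -0.987, -0.001], [-0.0, 0.001, -1.0]]
contact_force: [-0.1, -0.3, -0.4]
width: -0.0
finger_force: 0.0
```

```bash
python3 - <<'E'
from plant import status,vision
import cv2
c=vision.read_camera('wrist');i=c['image'][:,:,::-1]
cv2.imwrite('pics/w5.png',cv2.resize(i[:300,230:],None,fx=1.9,fy=1.9,interpolation=cv2.INTER_CUBIC))
print(status.get_state()['contact_force'])
E
```

```text
[ 0.40598584  0.42771958 -0.16547362]
```

View pics/w5.png

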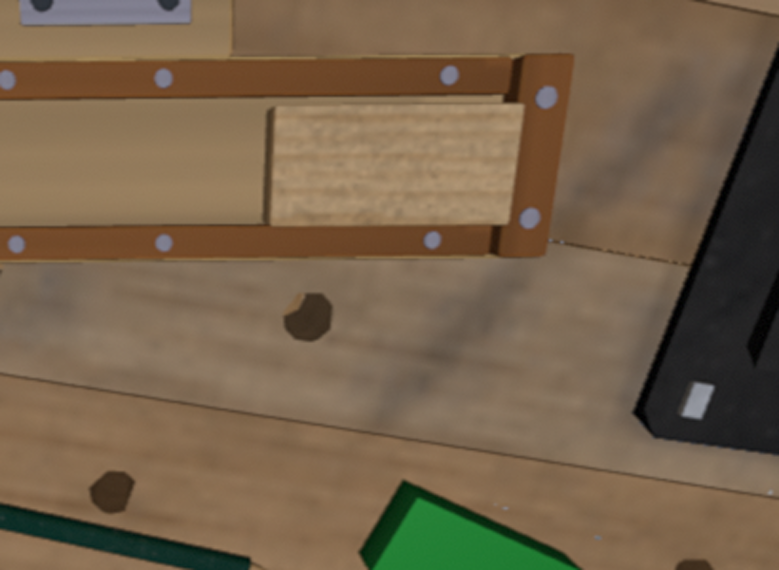

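The board's end lies parallel to the stop face with no gap, near (515,160). One last view from the top will confirm the clamp.

```bash
python3 - <<'E'
from plant import status,vision
import cv2
a=vision.read_camera('top')['image'][190:310,320:450,::-1];b=vision.read_camera('scene')['image'][150:270,300:430,::-1]
f=lambda i:cv2.resize(i,None,fx=3,fy=3,interpolation=cv2.INTER_CUBIC)
cv2.imwrite('pics/t6.png',cv2.hconcat([f(a),f(b)]))
E
```

```text
(no output)
```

View pics/t6.png

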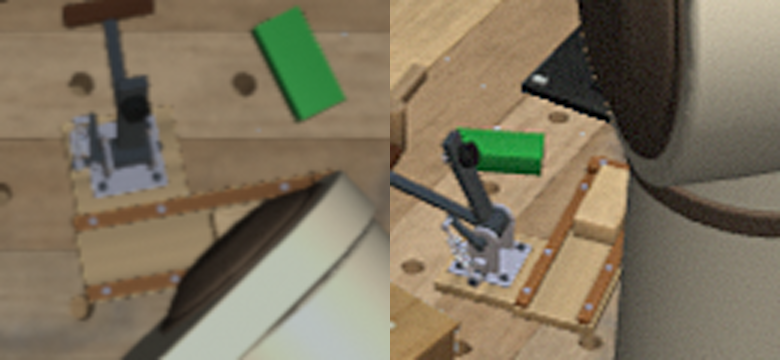

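The arm stands fully open (pad at (133,105) left, (468,152) right), the board is at the stop end and the robot is clear of everything. I'll hand it in.

```bash
python3 -c "
from plant import job
print(job.close_job())"
```

```text
the job is handed in; nothing more can be done
None
```

The clamp arm was swung open first and stands open by itself, and the board was then slid along the channel until it lay flat against the stop; I handed the job in at about 10.6 s with the robot clear, and no verdict was returned.

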